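Find the correctly set guide on a mount-board cutter with a feeler blade

ROBOT

A 6-joint arm with a two-finger parallel gripper is mounted at the origin on the work surface. World frame = base frame: x ahead of the robot, y to its left, z up, the work surface at z = 0. Lengths are in m, angles in rad, forces in N, time in s.
With the tool pointing down it reaches from about 0.35 to 1 m from the base axis. Payload 7.1 kg.
Tool frame: the origin (TCP) lies midway between the tips of the shut fingers; the grasp point (between the pads) lies manip.pinch_z behind it (manip.pinch_z is the distance from the TCP to the grasp point, in m); z points along the fingers, y is the direction in which the jaws open and shut (so a half turn about z gives the same grasp; the last joint's range is limited). The gripper opens to 85 mm and grips with 20 to 120 N. Pads are 22 mm wide; open, the fingers measure 114 mm over their backs; the gripper's body (76 mm by 85 mm) begins 54 mm behind the grasp point. The pads swing forward as they close: fully open they stand 13 mm farther back than shut.
Start: joints at [-1.309, 0.423, 1.63, -0, 1.089, -0.019], TCP at [0.173, -0.6, 0.231] pointing down, gripper open.
Joint ranges: [-3, 3], [-0.9, 2.11], [0.09, 2.58], [-1.31, 4.45], [0.11, 2.69], [-2.54, 2.54]. Speed limits (rad/s): [2.39, 2.39, 3.01, 3.14, 3.14, 3.14].

INTERFACE

Orientations are given as a 3x3 rotation matrix whose columns are the frame's x, y, z axes.
In Python, from workcell import manip gives the robot as it stands.
- The arm moves only by the shell command python3 -m handwheel 'ROWS' [FORCE]. ROWS is JSON, a list of rows, each an object with "jaw": the closure, from 0 (fully open) to 1 (shut); "dp": the shift along the tool's x, y, z in cm, a list of three; "turn": the turn about the tool's z in degrees. A call has exactly 10 rows; each row is the pose to reach, as a shift and turn from the pose measured when the call began, along the tool's axes at that moment; what a row does not reach only later rows make up. A row lasts 1/8 s, in which the tool goes at most 62.5 mm and 10.7 degrees, less where a joint would pass 70% of its speed; a pose out of reach is approached as far as the arm can. A call with a gripper value outside its range is refused whole. The fingers move at their own pace and stop on an object; FORCE is the grip in N (left out, the last holds). Time passes only in rows, so rows that repeat a pose let the fingers close, or fill a call up. It gives the time, the measured TCP pose, the force and the opening at its end, in the units of the state.
- manip.get_state(): the state, without advancing time (a new reading comes with each control period).
- manip.grab_frame(name): name is "scene" or "top" or "wrist"; returns the picture (384x512x3 uint8, red, green, blue); there is no depth.
- manip.camera_params(name): a dict with "fx", "fy", "cx", "cy" (pixels), "rvec" (rotation vector, rad) and "tvec" (3), from world to camera coordinates, as OpenCV has them; the wrist camera has in their place "mount" (4x4, takes a point from camera to tool coordinates, whose origin is the TCP and whose axes are the flange's). Camera axes: x right, y down, z forward; pixel columns grow to the right and rows downward; lengths in m; the calibration is good to about 2 mm. A picture is of the moment at which its call begins: read the wrist's pose just before it. camera_params takes no time and is no camera call.
- manip.hand_in(): hands the job in, once; it reports no verdict.
The state is a dict: "clock": time; "q": joint angles; "joint_vel": joint speeds; "effort": joint torques, N m; "tool_pos": TCP position; "tool_rot": TCP orientation; "contact_force": force on the tool from outside, world axes, zero at the start; "moment": the same for the moment, N m; "opening": opening from 0.0 (shut) to 1.0 (fully open).
Only numpy, scipy, OpenCV 4.12 (cv2) and the standard library are available. Lean on these libraries where they do the work, as an engineer would, in place of code of your own. Each camera call takes 0.05 s, during which the arm holds its last target. There are 200 camera calls.

TASK

The mount-board cutter on the demo table has three guide gaps that look alike: one is slack, one is set right so that the feeler blade slides in with a light drag, and one is much too tight. Take the orange-handled feeler from its stand, find the rightly set gap by feel without ever forcing the blade (30 N spoils it; back out of the tight one), and leave the feeler standing in that gap, pushed fully home with its flange down on the cutter, and let go. Leave the cup, brush and paint jar alone.

Things in the scene. Friction and masses are not known exactly. Their poses are not given: they have to be found in the camera images.
- feeler_grip (a point): Centre of the feeler's orange handle: 24 mm along x, 18 mm along y (pinch it across y), 54 mm tall. Upright at the start, z up. Below it a steel flange, 30 mm (x) by 48 mm (y), 6 mm thick, its underside 33 mm below this point; below that the steel blade, 20 mm wide in x, 5 mm thick in y, 40 mm long, with a rounded lower edge. Mass about 0.15 kg. The same turned half round.
- feeler_tip (a point): Middle of the feeler blade's lower edge, 73 mm straight below the handle centre. Axes as the feeler's.
- feeler: The whole feeler; its origin is the point feeler_tip.
- stand: Wooden block (60 mm by 60 mm, 46 mm high, fixed) with an upright slot 26 mm by 9 mm, in which the feeler's blade stands, its flange resting on the block's top. Origin at the centre of its underside. Lift the feeler straight up by at least 45 mm to clear it.
- cutter: Fixed mount-board cutter: bed 90 mm (x) by 340 mm (y), origin at the centre of its underside, z up. Three gaps in a row along its y; each has a rigid blue cheek on its +y side and, on its -y side, a brass shoe sprung towards the cheek from a black guide unit. Bed and cheeks count as the cutter: pressing the feeler on them with over 30 N spoils it.
- gap_left (a point): Left gap, 95 mm to the cutter's +y from its middle: centre of the seated blade, at the height of the top faces where the flange seats (48 mm above the table). Axes as the cutter's; the blade goes straight down, its thickness along y. All three gaps: upright cheek face at y = +2.5 mm; shoe face at rest at y = +1 mm, gives way 9 mm to -y at 0.15 N more per mm; both 30 mm long in x.
- gap_mid (a point): Middle gap, same point and axes. In all three, the lips flare from 18 mm below the top faces up to 4 mm below them: cheek 24 degrees from vertical (6.5 mm), shoe 30 degrees (8 mm). There is free depth below the seated blade. The cheek does not give: bring the blade in 1 to 2 mm to the shoe side (-y). When let go, the shoe pushes it against the cheek.
- gap_right (a point): Right gap, 95 mm to the cutter's -y, same point and axes. The blade is pinched sideways with about 1 N (slack), 8 N (right) or 40 N (tight); which is which is unseen and changes. Pushing in: slack, no more than 2 N; right, 5 to 12 N while the tip spreads the lips (14 to 20 mm down), then a light drag of 2 to 6 N; tight, it stops 16 to 19 mm down and over 25 N would be needed.
- cup: Black open cup, 72 mm across, 55 mm high, a bystander. Origin at the centre of its underside.
- brush: Paint brush lying on the table, 190 mm long, a bystander. Origin at its middle.
- jar: Blue paint jar with white cap, 44 mm across, 55 mm high, a bystander. Origin at the centre of its underside.
Mind the look-alikes: they are no part of the job. Leave any black look-alike of the feeler alone.

How it is judged:
By the outcome, as a careful person would: the job done as asked, in the order asked, and still so for the second after the job is handed in, with the robot touching nothing.
It also fails if it takes over 61 s, if anything falls off the work surface, if the arm or the gripper's body presses on something with over 40 N, if the wrist force passes 120 N, or if a joint passes its speed limit or range.

## Working session

There is one attempt and no reset: what is moved stays moved. The work goes in short steps, Python scripts to look and compute and a shell command to move; the robot and the scene stay as the last step left them, time stands still between calls to the robot, and variables do not carry over. Pictures are saved under pics/ and viewed, about 8 in all and at most 12, crops included, and the job is handed in when it is done.

```bash
mkdir -p pics; cat > h.py <<'E'
import numpy as np,cv2
from workcell import manip
def save(n,f):
    im=manip.grab_frame(n); cv2.imwrite('pics/'+f,im[:,:,::-1]); return im
def ray(n,uv,state=None):
    c=manip.camera_params(n)
    d=np.array([(uv[0]-c['cx'])/c['fx'],(uv[1]-c['cy'])/c['fy'],1.])
    if 'mount' in c:
        s=state; M=np.array(c['mount']); R=np.array(s['tool_rot']).reshape(3,3); p=np.array(s['tool_pos'])
        return p+R@M[:3,3], R@M[:3,:3]@d
    R=cv2.Rodrigues(np.array(c['rvec'],float))[0]; return -R.T@np.array(c['tvec']).ravel(), R.T@d
def onz(n,uv,z,state=None):
    o,d=ray(n,uv,state); return o+d*(z-o[2])/d[2]
E
python3 - <<'E'
from h import *
a=save('scene','s1.png');b=save('top','t1.png')
cv2.imwrite('pics/both.png',cv2.resize(np.vstack([a,b])[:,:,::-1],None,fx=.78,fy=.78))
s=manip.get_state();print(s);print(manip.pinch_z)
for n in('scene','top','wrist'):print(manip.camera_params(n))
E
```

```text
{'clock': 0.1, 'q': array([-1.30900034e+00,  4.23779987e-01,  1.63060651e+00, -2.13831321e-05,
        1.08857834e+00, -1.90245257e-02]), 'joint_vel': array([-0.00056673, -0.00139068, -0.00319675,  0.00079777, -0.00093222,
        0.00016139]), 'effort': array([-1.76572635e-04, -5.58425295e+01, -2.82446015e+01, -7.39435563e-05,
        3.01137508e-03,  1.75852352e-05]), 'tool_pos': array([ 0.17309396, -0.60004763,  0.23061647]), 'tool_rot': array([[ 9.60825612e-01,  2.77153395e-01, -3.73440163e-04],
       [ 2.77153647e-01, -9.60824704e-01,  1.32051869e-03],
       [ 7.17570402e-06, -1.37228848e-03, -9.99999058e-01]]), 'contact_force': array([-0.74920085, -0.20137123, -0.80645556]), 'moment': array([ 0.0196481 , -0.00548119, -0.05466313]), 'opening': 0.9964047317354695}
0.0187
{'fx': 478.1983271108851, 'fy': 478.1983271108851, 'cx': 269.7700366836563, 'cy': 186.19142936710992, 'rvec': array([ 2.18507904,  0.91254047, -0.35798399]), 'tvec': array([-0.4265414 , -0.22838635,  1.62772646])}
{'fx': 436.04413338741824, 'fy': 436.04413338741824, 'cx': 254.0249646408684, 'cy': 192.87806894560535, 'rvec': array([ 2.13537807, -2.04844998,  0.23370096]), 'tvec': array([-0.01145641,  0.58339448,  1.05463912])}
{'fx': 270.28146130763355, 'fy': 270.28146130763355, 'cx': 254.220597221935, 'cy': 190.89487083449626, 'mount': array([[-9.64898942e-04, -9.47805899e-01, -3.18846431e-01,
         8.34520347e-02],
       [ 9.99998867e-01, -5.46245244e-04, -1.40244124e-03,
        -1.63954581e-04],
       [ 1.15507374e-03, -3.18847423e-01,  9.47805353e-01,
        -1.41959928e-01],
       [ 0.00000000e+00,  0.00000000e+00,  0.00000000e+00,
         1.00000000e+00]])}
```

View pics/t1.png

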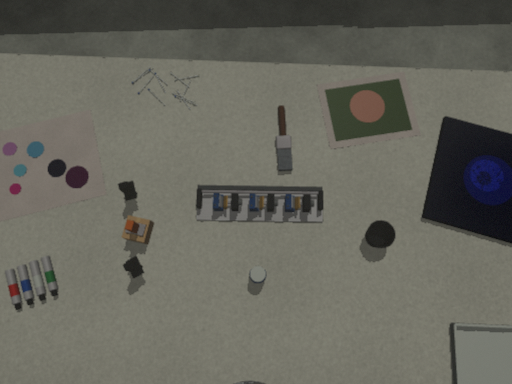

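View pics/s1.png

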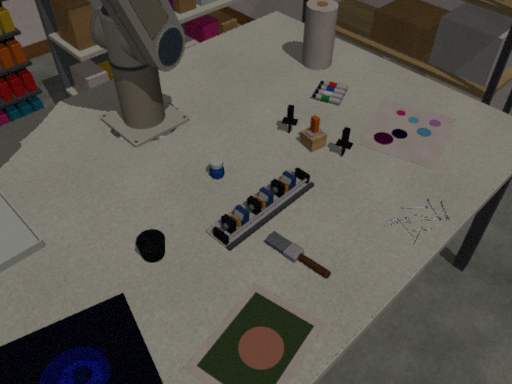

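Top view: the feeler is the orange handle at about (132,227) on its tan stand (136,231). The black look-alikes are at (128,190) and (134,267). In the scene view the orange handle is at (315,124), with black ones at (290,117) and (345,140). The red/orange tubes at (15,290) are also not it. The cutter lies at about (260,204) in the top view. I choose the orange one and check it in a close crop.

```bash
python3 - <<'E'
from h import *
t=cv2.imread('pics/t1.png');s=cv2.imread('pics/s1.png')
a=cv2.resize(t[175:235,185:335],(800,320),interpolation=cv2.INTER_CUBIC)
b=cv2.resize(t[200:260,100:175],(350,280),interpolation=cv2.INTER_CUBIC)
c=cv2.resize(s[100:160,280:370],(420,280),interpolation=cv2.INTER_CUBIC)
cv2.imwrite('pics/c1.png',np.vstack([a,np.hstack([b,c,np.zeros((280,30,3),np.uint8)])]))
def mask(im,lo,hi,roi):
    h=cv2.cvtColor(im,cv2.COLOR_BGR2HSV);m=cv2.inRange(h,lo,hi);k=np.zeros_like(m);k[roi[1]:roi[3],roi[0]:roi[2]]=1;return m*k
def comps(m,mn=8):
    n,l,st,ce=cv2.connectedComponentsWithStats(m);return [(st[i].tolist(),ce[i].round(1).tolist()) for i in range(1,n) if st[i][4]>=mn]
for nm,im,roi in(('top',t,(110,205,165,255)),('scene',s,(295,105,335,155))):
    print(nm,'orange',comps(mask(im,(3,170,90),(14,255,255),roi)),'wood',comps(mask(im,(3,60,60),(25,255,255),roi)))
for nm,im,roi in(('top',t,(190,180,330,225)),('scene',s,(205,165,320,245))):
    print(nm,'blue',comps(mask(im,(95,90,30),(125,255,255),roi)))
    print(nm,'brass',comps(mask(im,(8,90,60),(25,255,255),roi)))
for uv,z in(((131,227),.1),((197,204),.045),((323,204),.045),((136,231),.046),((128,190),.1),((134,267),.1),((258,272),.055),((380,234),.05)):print(uv,onz('top',uv,z).round(3))
E
```

```text
top orange [([126, 221, 8, 9, 50], [129.1, 224.5])] wood [([121, 215, 30, 29, 420], [135.0, 228.4])]
scene orange [([312, 116, 8, 17, 71], [316.1, 123.2])] wood [([300, 115, 27, 37, 541], [313.5, 135.5])]
top blue [([213, 194, 6, 14, 50], [215.8, 200.8]), ([250, 194, 5, 15, 61], [252.2, 201.2]), ([286, 194, 5, 15, 61], [288.1, 201.4])]
top brass [([224, 196, 4, 12, 38], [225.2, 201.3]), ([260, 196, 4, 13, 41], [261.3, 201.6]), ([295, 197, 5, 12, 56], [297.0, 202.5])]
scene blue [([210, 167, 14, 12, 125], [216.7, 172.9]), ([283, 171, 13, 19, 90], [290.7, 179.1]), ([260, 187, 14, 19, 105], [267.8, 195.2]), ([236, 205, 13, 20, 108], [243.4, 213.8])]
scene brass [([279, 178, 10, 14, 39], [284.5, 184.3]), ([256, 195, 10, 14, 48], [261.5, 201.6]), ([230, 213, 11, 14, 58], [236.3, 219.8])]
(131, 227) [0.477 0.311 0.1  ]
(197, 204) [0.553 0.161 0.045]
(323, 204) [ 0.566 -0.168  0.045]
(136, 231) [0.475 0.313 0.046]
(128, 190) [0.57  0.329 0.1  ]
(134, 267) [0.381 0.293 0.1  ]
(258, 272) [ 0.384 -0.006  0.055]
(380, 234) [ 0.493 -0.313  0.05 ]
```

View pics/c1.png

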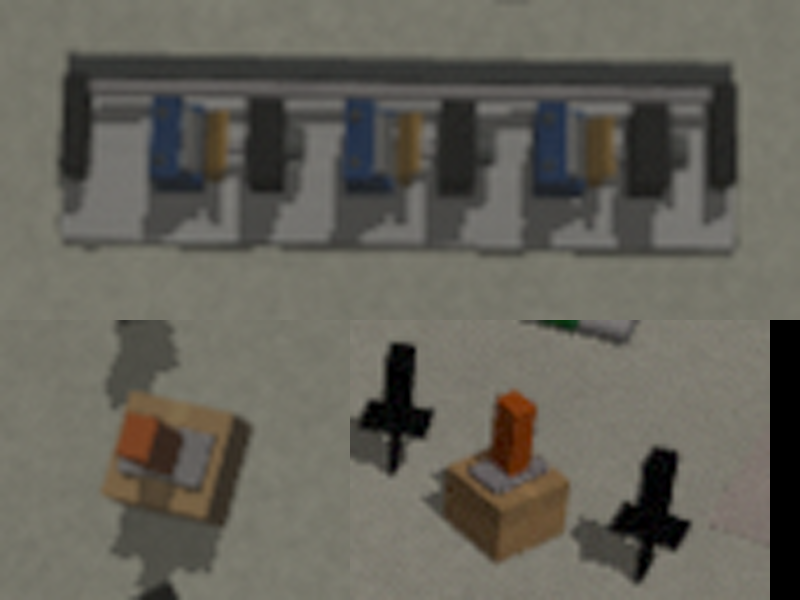

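The crop confirms it: orange handle on the wooden stand, flange long side roughly along world y (yaw about -12°). In the cutter each blue cheek is on the left (+y) with a brass shoe to its right. Now move above the feeler.

```bash
cat >> h.py <<'E'
def dp(p,s=None):
    s=s or manip.get_state(); return (np.array(s['tool_rot']).reshape(3,3).T@(np.array(p)-s['tool_pos'])*100).round(2)
def yaw(s):  # yaw of the tool's y line, deg
    R=np.array(s['tool_rot']).reshape(3,3);return (np.degrees(np.arctan2(R[1,0],R[0,0])))
E
python3 - <<'E'
from h import *
for p in((.36,-.45,.24),(.48,-.2,.24),(.52,.05,.24),(.475,.31,.22)):print(p,dp(p))
print(yaw(manip.get_state()))
E
```

```text
(0.36, -0.45, 0.24) [22.12 -9.24 -0.93]
(0.48, -0.2, 0.24) [ 40.58 -29.93  -0.9 ]
(0.52, 0.05, 0.24) [ 51.35 -52.84  -0.87]
(0.475, 0.31, 0.22) [ 54.23 -79.07   1.17]
16.090398656983137
```

```bash
python3 -m handwheel '[{"jaw":0,"dp":[5.5,-2.3,-0.5],"turn":0},{"jaw":0,"dp":[11,-4.6,-0.9],"turn":3},{"jaw":0,"dp":[16.5,-7,-0.9],"turn":6},{"jaw":0,"dp":[22,-9.5,-0.9],"turn":9},{"jaw":0,"dp":[26,-14,-0.9],"turn":12},{"jaw":0,"dp":[30,-18.5,-0.9],"turn":15},{"jaw":0,"dp":[34,-23,-0.9],"turn":18},{"jaw":0,"dp":[38,-27.5,-0.9],"turn":21},{"jaw":0,"dp":[41,-32,-0.9],"turn":24},{"jaw":0,"dp":[43,-37,-0.9],"turn":28}]' 60
python3 - <<'E'
from h import *
print(dp((.475,.311,.22)),yaw(manip.get_state()))
E
```

```text
clock: 1.35
tool_pos: [0.4844, -0.1236, 0.24]
tool_rot: [[0.978, -0.208, -0.0], [-0.208, -0.978, 0.001], [-0.0, -0.001, -1.0]]
contact_force: [0.7, 0.4, 0.3]
opening: 0.998
[ -9.96 -42.31   2.06] -12.010579165129101
```

```bash
python3 -m handwheel '[{"jaw":0,"dp":[-1.2,-5,0],"turn":0},{"jaw":0,"dp":[-2.4,-10,0],"turn":0},{"jaw":0,"dp":[-3.5,-15,0],"turn":0},{"jaw":0,"dp":[-4.7,-20,0],"turn":0},{"jaw":0,"dp":[-6,-25.5,0.5],"turn":0},{"jaw":0,"dp":[-7.3,-31,1],"turn":0},{"jaw":0,"dp":[-8.6,-36.5,1.5],"turn":0},{"jaw":0,"dp":[-10,-42.3,2],"turn":0},{"jaw":0,"dp":[-10,-42.3,2],"turn":0},{"jaw":0,"dp":[-10,-42.3,2],"turn":0}]'
python3 - <<'E'
from h import *
s=manip.get_state();im=save('wrist','w1.png');print(s['tool_pos'],yaw(s))
h=cv2.cvtColor(im,cv2.COLOR_RGB2HSV);m=cv2.inRange(h,(3,170,90),(14,255,255))
n,l,st,ce=cv2.connectedComponentsWithStats(m)
for i in range(1,n):
    if st[i][4]>50:print(st[i],ce[i],onz('wrist',ce[i],.106,s))
E
```

```text
clock: 2.6
tool_pos: [0.4741, 0.3107, 0.2201]
tool_rot: [[0.978, -0.207, -0.001], [-0.207, -0.978, 0.0], [-0.001, -0.0, -1.0]]
contact_force: [0.2, -0.6, -0.1]
opening: 1.002
[0.47405683 0.31069967 0.22006297] -11.963563493226724
[240 158  18  32 524] [248.24618321 174.11832061] [0.48932593 0.31461094 0.106     ]
```

View pics/w1.png

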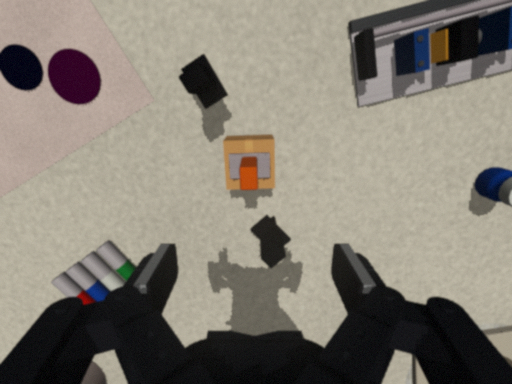

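```bash
python3 - <<'E'
from h import *
s=manip.get_state();im=cv2.imread('pics/w1.png');h=cv2.cvtColor(im,cv2.COLOR_BGR2HSV)
m=cv2.inRange(h,(3,170,90),(14,255,255));print([(r,int(h[r,248,2])) for r in range(155,194)])
th=[r for r in range(155,194) if h[r,248,2]>0]
w=cv2.inRange(h,(8,60,60),(25,200,255));w[:,:215]=0;w[:,285:]=0;w[:125]=0;w[200:]=0
c=max(cv2.findContours(cv2.morphologyEx(w|m,cv2.MORPH_CLOSE,np.ones((9,9))),0,1)[0],key=cv2.contourArea)
print(cv2.minAreaRect(c));print(cv2.boxPoints(cv2.minAreaRect(c)))
bright=((m>0)&(h[:,:,2]>h[185,248,2]*.9)).astype(np.uint8)
c2=max(cv2.findContours(bright,0,1)[0],key=cv2.contourArea);r=cv2.minAreaRect(c2);print(r,onz('wrist',r[0],.106,s),dp(onz('wrist',r[0],.106,s),s))
for uv in((248,181),):print(dp(onz('wrist',uv,.106,s),s))
# flange gray
for b in [(229.,165.),(270.,165.),(249.5,154)]:print(b,dp(onz('wrist',b,.052,s),s))
E
```

```text
[(155, 141), (156, 131), (157, 127), (158, 122), (159, 121), (160, 121), (161, 119), (162, 122), (163, 120), (164, 120), (165, 125), (166, 136), (167, 166), (168, 186), (169, 188), (170, 185), (171, 189), (172, 186), (173, 185), (174, 186), (175, 186), (176, 187), (177, 186), (178, 185), (179, 186), (180, 185), (181, 185), (182, 185), (183, 185), (184, 186), (185, 186), (186, 186), (187, 181), (188, 174), (189, 149), (190, 118), (191, 109), (192, 107), (193, 108)]
((248.8758087158203, 162.1570281982422), (56.032867431640625, 51.419002532958984), 88.53119659423828)
[[222.45662 134.80879]
 [273.85873 133.4908 ]
 [275.29498 189.50526]
 [223.89288 190.82326]]
((248.22308349609375, 177.515380859375), (21.577836990356445, 15.47613525390625), 86.8201675415039) [0.486154   0.31478629 0.106     ] [ 1.08 -0.7  11.42]
[ 0.72 -0.73 11.42]
(229.0, 165.0) [ 1.07 -3.08 16.83]
(270.0, 165.0) [ 1.07  1.73 16.82]
(249.5, 154) [ 2.38 -0.67 16.82]
```

Handle top face centred at (248,178), so shift x +1.05, y -0.7 cm, turn -2°. Handle and stand are clear of the fingers. Descend, then close.

```bash
python3 -m handwheel '[{"jaw":0,"dp":[0.5,-0.4,1],"turn":-1},{"jaw":0,"dp":[1.05,-0.7,3],"turn":-2},{"jaw":0.3,"dp":[1.05,-0.7,6],"turn":-2},{"jaw":0.4,"dp":[1.05,-0.7,9],"turn":-2},{"jaw":0.4,"dp":[1.05,-0.7,12],"turn":-2},{"jaw":0.4,"dp":[1.05,-0.7,14],"turn":-2},{"jaw":0.4,"dp":[1.05,-0.7,15.6],"turn":-2},{"jaw":0.4,"dp":[1.05,-0.7,15.6],"turn":-2},{"jaw":0.7,"dp":[1.05,-0.7,15.6],"turn":-2},{"jaw":1,"dp":[1.05,-0.7,15.6],"turn":-2}]' 60
python3 -m handwheel '[{"jaw":1,"dp":[0,0,0],"turn":0},{"jaw":1,"dp":[0,0,0],"turn":0},{"jaw":1,"dp":[0,0,0],"turn":0},{"jaw":1,"dp":[0,0,0],"turn":0},{"jaw":1,"dp":[0,0,-1],"turn":0},{"jaw":1,"dp":[0,0,-3],"turn":0},{"jaw":1,"dp":[0,0,-5],"turn":0},{"jaw":1,"dp":[0,0,-8],"turn":0},{"jaw":1,"dp":[0,0,-8],"turn":0},{"jaw":1,"dp":[0,0,-8],"turn":0}]' 60
python3 - <<'E'
from h import *
s=manip.get_state();im=save('wrist','w2.png')
for n,p in zip('LMR',((.566,.09),(.57,0),(.57,-.1))):print(n,dp((*p,.2),s))
# cutter measure: top view & scene, cheek tops
E
```

```text
clock: 3.9
tool_pos: [0.4866, 0.3153, 0.0653]
tool_rot: [[0.985, -0.174, 0.001], [-0.174, -0.985, 0.002], [0.0, -0.002, -1.0]]
contact_force: [2.5, 1.2, -0.1]
opening: 0.202
clock: 5.15
tool_pos: [0.4864, 0.315, 0.1454]
tool_rot: [[0.985, -0.174, 0.001], [-0.174, -0.985, 0.002], [0.001, -0.002, -1.0]]
contact_force: [0.5, -0.7, -2.5]
opening: 0.206
L [11.77 20.76 -5.49]
M [13.73 29.55 -5.5 ]
R [15.47 39.4  -5.52]
```

View pics/w2.png

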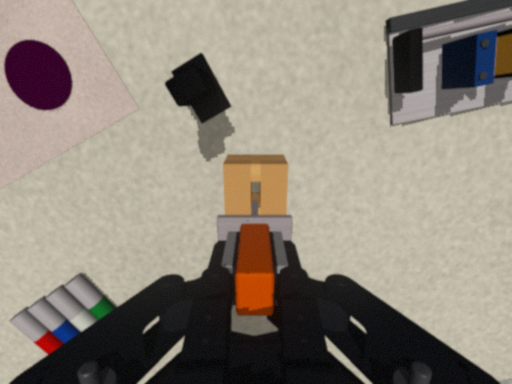

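Feeler is held squarely, handle centred between the pads at (255,270), and the slot in the stand is empty. Move to a viewing pose in front of the cutter.

```bash
python3 - <<'E'
from h import *
s=manip.get_state();print(yaw(s),dp((.46,0,.2),s))
im=cv2.imread('pics/w2.png');h=cv2.cvtColor(im,cv2.COLOR_BGR2HSV)
m=cv2.inRange(h,(3,170,90),(14,255,255));v=h[:,:,2]
print([(r,int(v[r,254])) for r in range(222,320,3)])
P=[]
for b in ((215.8,200.8),(252.2,201.2),(288.1,201.4)):P.append(onz('top',b,.055));print(P[-1])
d=P[0]-P[2];print(np.degrees(np.arctan2(-d[0],d[1])),np.linalg.norm(d))
E
```

```text
-10.029544391426207 [ 2.92 31.45 -5.56]
[(222, 152), (225, 126), (228, 125), (231, 124), (234, 129), (237, 128), (240, 129), (243, 123), (246, 127), (249, 128), (252, 126), (255, 125), (258, 129), (261, 128), (264, 125), (267, 128), (270, 127), (273, 174), (276, 203), (279, 196), (282, 195), (285, 194), (288, 195), (291, 192), (294, 192), (297, 195), (300, 192), (303, 191), (306, 194), (309, 159), (312, 113), (315, 105), (318, 109)]
[0.56140474 0.11134796 0.055     ]
[0.56420781 0.01680562 0.055     ]
[ 0.56748432 -0.07628117  0.055     ]
1.8558571158336927 0.18772760863741586
```

```bash
python3 -m handwheel '[{"jaw":1,"dp":[0,0,-2],"turn":0},{"jaw":1,"dp":[0,3,-4],"turn":-1},{"jaw":1,"dp":[0.5,8,-5.5],"turn":-3},{"jaw":1,"dp":[1,13,-5.5],"turn":-5},{"jaw":1,"dp":[1.5,18,-5.5],"turn":-7},{"jaw":1,"dp":[2,23,-5.5],"turn":-9},{"jaw":1,"dp":[2.5,28,-5.5],"turn":-11},{"jaw":1,"dp":[2.9,31.5,-5.5],"turn":-11.9},{"jaw":1,"dp":[2.9,31.5,-5.5],"turn":-11.9},{"jaw":1,"dp":[2.9,31.5,-5.5],"turn":-11.9}]'
python3 - <<'E'
from h import *
s=manip.get_state();im=save('wrist','w3.png');cv2.imwrite('pics/w3b.png',cv2.resize(im[:250,:,::-1],(800,390),interpolation=cv2.INTER_CUBIC))
print(yaw(s),s['tool_pos'],s['contact_force'])
h=cv2.cvtColor(im,cv2.COLOR_RGB2HSV)
for nm,lo,hi in(('blue',(105,120,40),(125,255,255)),('brass',(12,120,60),(25,255,255)),('or',(3,170,160),(14,255,255))):
    n,l,st,ce=cv2.connectedComponentsWithStats(cv2.inRange(h,lo,hi))
    for i in range(1,n):
        if st[i][4]>40:print(nm,st[i],ce[i].round(1))
E
```

```text
clock: 6.45
tool_pos: [0.4593, -0.0003, 0.1988]
tool_rot: [[0.999, 0.032, -0.001], [0.032, -0.999, 0.001], [-0.001, -0.001, -1.0]]
contact_force: [-0.5, 0.8, -1.8]
opening: 0.206
1.8272061710442613 [ 4.59336425e-01 -3.02271295e-04  1.98819817e-01] [-0.49641771  0.76829008 -1.76818767]
blue [135  49  21  43 571] [145.2  69.4]
blue [233  49  24  44 589] [240.9  71. ]
blue [325  50  23  43 619] [334.5  71.1]
blue [159  88  12   4  43] [164.4  89.5]
brass [167  54  15  34 350] [173.6  71.4]
brass [258  55  13  33 352] [264.1  71.3]
brass [346  56  20  33 524] [355.8  72. ]
brass [  0 117  29  55 876] [ 16.5 142. ]
brass [  1 162  12  14  61] [  5.6 168.4]
brass [237 272  35  14 206] [255.8 276.5]
or [ 236  273   37   35 1054] [251.9 288.4]
```

View pics/w3b.png

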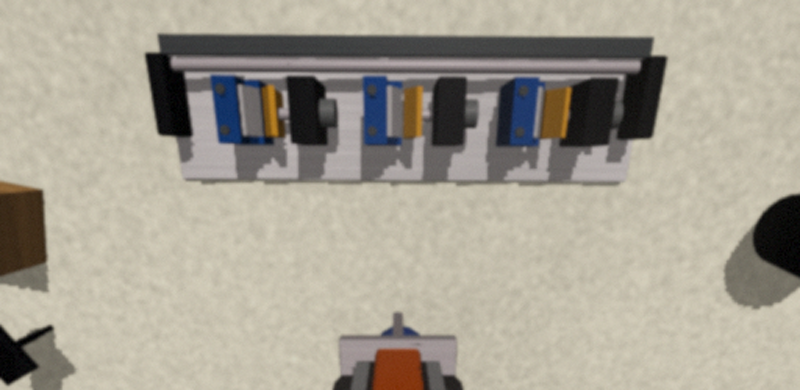

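The view shows the cutter with three gaps; mid gap's cheek top edge is near full-image column 248, cheek/shoe boundary near 258, rows 49–92. I will take sub-pixel edges.

```bash
python3 - <<'E'
from h import *
s=manip.get_state();im=cv2.imread('pics/w3.png');h=cv2.cvtColor(im,cv2.COLOR_BGR2HSV)
R=np.array(s['tool_rot']).reshape(3,3)
blk=im[66:74].mean(0).round().astype(int)
for a,b in((136,190),(230,275),(325,370)):
    print(' '.join(f"{c}:{blk[c,0]},{blk[c,2]}" for c in range(a,b)))
col=im[:,262:268].mean(1).astype(int)
print(' '.join(f"{r}:{col[r,0]},{col[r,2]}" for r in range(45,100)))
def pt(uv,z):return dp(onz('wrist',uv,z,s),s)
for z in (.03,.048):
  for uv in((158,70),(180,70),(248,70),(258,70),(270,70),(344,70),(346,70)):print(z,uv,pt(uv,z)[:2])
for uv in((265,55),(265,87.5)):print('brass x',pt(uv,.048))
print('handle top', [(o:=ray('wrist',(252,v),s),R.T@(o[0]+o[1]*((s['tool_pos'][2]+.0407-o[0][2])/o[1][2])-s['tool_pos']))[1].round(4) for v in(273,308)])
E
```

```text
136:156,151 137:130,94 138:109,39 139:103,18 140:102,17 141:103,19 142:102,17 143:102,18 144:102,17 145:102,18 146:104,20 147:102,18 148:103,19 149:103,18 150:100,16 151:90,16 152:73,36 153:92,88 154:131,136 155:137,144 156:118,124 157:105,111 158:101,107 159:104,109 160:104,109 161:103,108 162:101,107 163:101,106 164:100,106 165:100,105 166:88,89 167:63,63 168:37,73 169:24,104 170:23,115 171:25,124 172:28,149 173:32,173 174:35,180 175:32,170 176:28,137 177:40,92 178:70,96 179:95,118 180:113,133 181:136,151 182:156,165 183:149,157 184:114,120 185:55,57 186:22,23 187:20,19 188:20,20 189:21,20
230:169,175 231:163,166 232:146,131 233:119,66 234:110,31 235:109,28 236:110,29 237:110,29 238:109,28 239:110,29 240:108,29 241:109,29 242:110,28 243:109,28 244:110,28 245:110,30 246:110,44 247:122,90 248:141,139 249:147,154 250:134,142 251:112,117 252:104,109 253:104,109 254:102,108 255:101,107 256:99,105 257:86,102 258:62,105 259:39,114 260:31,116 261:30,114 262:32,115 263:30,114 264:30,115 265:32,120 266:35,140 267:40,168 268:46,178 269:75,178 270:121,175 271:154,171 272:161,170 273:152,160 27
[... 914 characters left out ...]
,128 87:58,122 88:92,123 89:121,134 90:134,141 91:136,142 92:136,142 93:135,141 94:136,143 95:138,144 96:140,147 97:144,151 98:147,154 99:146,152
0.03 (158, 70) [ 11.34 -10.24]
0.03 (180, 70) [11.33 -7.91]
0.03 (248, 70) [11.32 -0.74]
0.03 (258, 70) [11.32  0.32]
0.03 (270, 70) [11.32  1.58]
0.03 (344, 70) [11.31  9.38]
0.03 (346, 70) [11.31  9.59]
0.048 (158, 70) [11.16 -9.65]
0.048 (180, 70) [11.16 -7.46]
0.048 (248, 70) [11.15 -0.7 ]
0.048 (258, 70) [11.15  0.29]
0.048 (270, 70) [11.15  1.49]
0.048 (344, 70) [11.14  8.83]
0.048 (346, 70) [11.14  9.03]
brass x [12.49  0.97 15.08]
brass x [ 9.52  1.01 15.08]
handle top [array([ 0.0111, -0.0017, -0.0407]), array([-0.0079, -0.0017, -0.0407])]
```

Gap centres in tool coordinates from here: mid (11.0, 0.42), right (11.0, 9.9), left (11.0, -9.05) cm, and the feeler sits +1.6 mm in x. Enter the mid gap 1.5 mm to the shoe side. With TCP z = 0.1073 − depth, go first to depth 7 mm.

```bash
python3 -m handwheel '[{"jaw":1,"dp":[4,0.2,0],"turn":0},{"jaw":1,"dp":[8,0.4,0],"turn":0},{"jaw":1,"dp":[10.8,0.57,0],"turn":0},{"jaw":1,"dp":[10.85,0.57,1],"turn":0},{"jaw":1,"dp":[10.85,0.57,4],"turn":0},{"jaw":1,"dp":[10.85,0.57,7],"turn":0},{"jaw":1,"dp":[10.85,0.57,8.5],"turn":0},{"jaw":1,"dp":[10.85,0.57,9.2],"turn":0},{"jaw":1,"dp":[10.85,0.57,9.2],"turn":0},{"jaw":1,"dp":[10.85,0.57,9.2],"turn":0}]' 60
python3 - <<'E'
from h import *
s=manip.get_state();print(s['tool_pos'],yaw(s),s['contact_force'],s['moment'])
a=save('scene','s2.png')[130:250,190:330];b=save('wrist','w4.png')
cv2.imwrite('pics/c2.png',np.hstack([cv2.resize(a,(400,343),interpolation=cv2.INTER_CUBIC),cv2.resize(b[120:320,154:354],(343,343),interpolation=cv2.INTER_CUBIC)])[:,:,::-1])
E
```

```text
clock: 7.75
tool_pos: [0.5686, -0.0019, 0.1077]
tool_rot: [[0.999, 0.033, 0.0], [0.033, -0.999, 0.001], [0.0, -0.001, -1.0]]
contact_force: [0.9, 0.7, -1.4]
opening: 0.198
[ 0.56862693 -0.00192505  0.10772439] 1.8826167862657652 [ 0.86377101  0.71478934 -1.39620704] [ 0.0232349  -0.02135123  0.02311915]
```

View pics/c2.png

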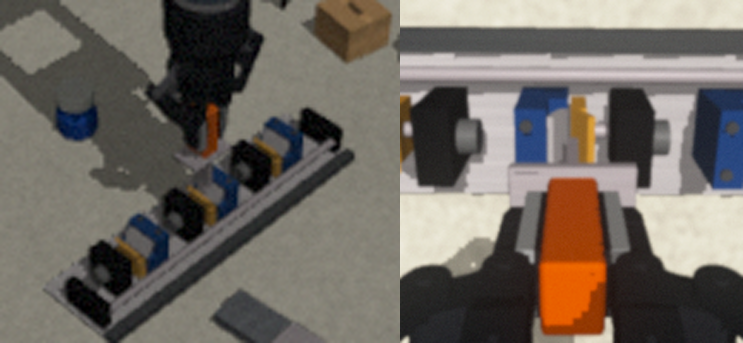

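Wrist crop: the blade edge is at about (572,155), over the mid gap between grey cheek lip and brass shoe. The flange hides the rest, so I check x and y numerically here.

```bash
python3 - <<'E'
from h import *
s=manip.get_state();im=cv2.imread('pics/w4.png')
def pt(uv,z):return dp(onz('wrist',uv,z,s),s)[:2]
def proj(p):
    c=manip.camera_params('wrist');M=np.linalg.inv(np.array(c['mount']));q=M[:3,:3]@p+M[:3,3];return (c['fx']*q[0]/q[2]+c['cx'],c['fy']*q[1]/q[2]+c['cy'])
for p in((.0016,0,.059),(.0116,0,.059),(.0116,0,.019)):print('blade proj',p,np.round(proj(np.array(p)),1))
blk=im[190:208].mean(0).astype(int)
print(' '.join(f"{c}:{blk[c,0]},{blk[c,2]}" for c in range(215,280)))
col=im[:,256:262].mean(1).astype(int)
print(' '.join(f"{r}:{col[r,0]},{col[r,2]}" for r in range(165,216)))
for u in (240,245,250,255,260,265):print(u,pt((u,199),.044),pt((u,199),.03))
for v in (170,175,180,215):print(v,pt((258,v),.044))
E
```

```text
blade proj (0.0016, 0, 0.059) [255.2 207.6]
blade proj (0.0116, 0, 0.059) [255.2 195.8]
blade proj (0.0116, 0, 0.019) [255.4 216.5]
215:196,205 216:196,205 217:196,204 218:196,204 219:192,196 220:173,162 221:139,88 222:125,46 223:120,45 224:113,50 225:109,53 226:105,56 227:102,55 228:104,55 229:107,52 230:113,48 231:122,43 232:127,43 233:127,41 234:127,41 235:126,41 236:126,40 237:127,41 238:126,55 239:138,105 240:163,162 241:177,186 242:173,182 243:152,160 244:133,141 245:128,135 246:127,135 247:127,134 248:123,130 249:118,125 250:117,124 251:113,120 252:104,117 253:94,126 254:79,132 255:72,133 256:70,133 257:64,135 258:49,139 259:42,142 260:39,142 261:40,144 262:41,152 263:46,180 264:50,206 265:53,213 266:67,211 267:108,200 268:150,180 269:155,166 270:147,155 271:145,153 272:141,150 273:130,138 274:105,113 275:75,80 276:42,47 277:28,32 278:26,30 279:28,32
165:172,181 166:149,159 167:125,133 168:107,113 169:108,114 170:113,119 171:116,122 172:117,123 173:117,124 174:119,132 175:127,158 176:104,164 177:65,158 178:48,153 179:46,151 180:47,151 181:46,151 182:45,158 183:46,169 184:47,167 185:45,155 186:42,147 187:41,143 188:39,141 189:41,142 190:41,142 191:41,143 192:42,142 193:39,140 194:40,142 195:40,142 196:40,142 197:40,142 198:40,142 199:45,141 200:54,139 201:63,136 202:65,136 203:64,134 204:64,135 205:64,135 206:64,134 207:65,135 208:65,133 209:66,133 210:66,133 211:67,135 212:68,134 213:70,133 214:83,129 215:102,125
240 [ 0.72 -1.23] [ 0.2  -1.31]
245 [ 0.72 -0.83] [ 0.2  -0.88]
250 [ 0.72 -0.42] [ 0.2  -0.45]
255 [ 0.72 -0.02] [ 0.2  -0.01]
260 [0.72 0.39] [0.2  0.42]
265 [0.72 0.79] [0.2  0.85]
170 [3.14 0.22]
175 [2.73 0.22]
180 [2.32 0.22]
215 [-0.69  0.23]
```

Here the blade is 0.8 mm to the shoe side; add 0.7 mm in y and 1 mm in x, then descend to depth 12 mm.

```bash
python3 -m handwheel '[{"jaw":1,"dp":[0.1,0.07,0],"turn":0},{"jaw":1,"dp":[0.1,0.07,0.3],"turn":0},{"jaw":1,"dp":[0.1,0.07,0.6],"turn":0},{"jaw":1,"dp":[0.1,0.07,0.8],"turn":0},{"jaw":1,"dp":[0.1,0.07,1.0],"turn":0},{"jaw":1,"dp":[0.1,0.07,1.1],"turn":0},{"jaw":1,"dp":[0.1,0.07,1.2],"turn":0},{"jaw":1,"dp":[0.1,0.07,1.2],"turn":0},{"jaw":1,"dp":[0.1,0.07,1.2],"turn":0},{"jaw":1,"dp":[0.1,0.07,1.2],"turn":0}]'; python3 -c "
from h import *
s=manip.get_state();print(s['tool_pos'],s['contact_force'])"
```

```text
clock: 9.1
tool_pos: [0.5697, -0.0027, 0.0958]
tool_rot: [[0.999, 0.033, 0.001], [0.033, -0.999, 0.001], [0.001, -0.001, -1.0]]
contact_force: [0.3, -0.6, -0.9]
opening: 0.204
[ 0.56965593 -0.00265329  0.09576899] [ 0.29332519 -0.57171705 -0.87163961]
```

```bash
python3 -m handwheel '[{"jaw":1,"dp":[0,0,0.05],"turn":0},{"jaw":1,"dp":[0,0,0.1],"turn":0},{"jaw":1,"dp":[0,0,0.15],"turn":0},{"jaw":1,"dp":[0,0,0.2],"turn":0},{"jaw":1,"dp":[0,0,0.23],"turn":0},{"jaw":1,"dp":[0,0,0.26],"turn":0},{"jaw":1,"dp":[0,0,0.28],"turn":0},{"jaw":1,"dp":[0,0,0.3],"turn":0},{"jaw":1,"dp":[0,0,0.3],"turn":0},{"jaw":1,"dp":[0,0,0.3],"turn":0}]'
```

```text
clock: 10.35
tool_pos: [0.5698, -0.0024, 0.0929]
tool_rot: [[0.999, 0.033, 0.001], [0.033, -0.999, 0.002], [0.001, -0.002, -1.0]]
contact_force: [-0.8, 4.3, 3.1]
opening: 0.203
```

```bash
python3 -m handwheel '[{"jaw":1,"dp":[0,0,0.02],"turn":0},{"jaw":1,"dp":[0,0,0.04],"turn":0},{"jaw":1,"dp":[0,0,0.06],"turn":0},{"jaw":1,"dp":[0,0,0.08],"turn":0},{"jaw":1,"dp":[0,0,0.1],"turn":0},{"jaw":1,"dp":[0,0,0.1],"turn":0},{"jaw":1,"dp":[0,0,0.1],"turn":0},{"jaw":1,"dp":[0,0,0.1],"turn":0},{"jaw":1,"dp":[0,0,0.1],"turn":0},{"jaw":1,"dp":[0,0,0.1],"turn":0}]'
```

```text
clock: 11.6
tool_pos: [0.57, -0.0021, 0.092]
tool_rot: [[0.999, 0.032, 0.001], [0.032, -0.999, 0.002], [0.001, -0.002, -1.0]]
contact_force: [0.5, 6.1, 3.6]
opening: 0.202
```

```bash
python3 -m handwheel '[{"jaw":1,"dp":[0,0,0.02],"turn":0},{"jaw":1,"dp":[0,0,0.04],"turn":0},{"jaw":1,"dp":[0,0,0.06],"turn":0},{"jaw":1,"dp":[0,0,0.08],"turn":0},{"jaw":1,"dp":[0,0,0.1],"turn":0},{"jaw":1,"dp":[0,0,0.1],"turn":0},{"jaw":1,"dp":[0,0,0.1],"turn":0},{"jaw":1,"dp":[0,0,0.1],"turn":0},{"jaw":1,"dp":[0,0,0.1],"turn":0},{"jaw":1,"dp":[0,0,0.1],"turn":0}]'
```

```text
clock: 12.85
tool_pos: [0.5701, -0.0017, 0.0912]
tool_rot: [[0.999, 0.032, 0.002], [0.032, -0.999, 0.003], [0.002, -0.003, -1.0]]
contact_force: [-0.4, 6.5, 4.9]
opening: 0.205
```

```bash
python3 -m handwheel '[{"jaw":1,"dp":[0,0.03,0.02],"turn":0},{"jaw":1,"dp":[0,0.05,0.04],"turn":0},{"jaw":1,"dp":[0,0.05,0.06],"turn":0},{"jaw":1,"dp":[0,0.05,0.08],"turn":0},{"jaw":1,"dp":[0,0.05,0.1],"turn":0},{"jaw":1,"dp":[0,0.05,0.1],"turn":0},{"jaw":1,"dp":[0,0.05,0.1],"turn":0},{"jaw":1,"dp":[0,0.05,0.1],"turn":0},{"jaw":1,"dp":[0,0.05,0.1],"turn":0},{"jaw":1,"dp":[0,0.05,0.1],"turn":0}]'
```

```text
clock: 14.1
tool_pos: [0.5704, -0.0017, 0.0904]
tool_rot: [[0.999, 0.032, 0.002], [0.032, -0.999, 0.003], [0.002, -0.003, -1.0]]
contact_force: [-0.8, 7.4, 4.6]
opening: 0.202
```

```bash
python3 -m handwheel '[{"jaw":1,"dp":[0,0.05,0.02],"turn":0},{"jaw":1,"dp":[0,0.08,0.05],"turn":0},{"jaw":1,"dp":[0,0.08,0.08],"turn":0},{"jaw":1,"dp":[0,0.08,0.11],"turn":0},{"jaw":1,"dp":[0,0.08,0.13],"turn":0},{"jaw":1,"dp":[0,0.08,0.15],"turn":0},{"jaw":1,"dp":[0,0.08,0.15],"turn":0},{"jaw":1,"dp":[0,0.08,0.15],"turn":0},{"jaw":1,"dp":[0,0.08,0.15],"turn":0},{"jaw":1,"dp":[0,0.08,0.15],"turn":0}]'
```

```text
clock: 15.35
tool_pos: [0.5706, -0.0019, 0.0892]
tool_rot: [[1.0, 0.031, 0.003], [0.031, -0.999, 0.004], [0.003, -0.004, -1.0]]
contact_force: [-1.0, 7.5, 5.4]
opening: 0.199
```

Depth 18 mm: push about 7 N, sideways force levelling at 7.5 N, so this behaves like the right gap. Continue carefully.

```bash
python3 -m handwheel '[{"jaw":1,"dp":[-0.02,0.08,0.03],"turn":0},{"jaw":1,"dp":[-0.02,0.08,0.06],"turn":0},{"jaw":1,"dp":[-0.02,0.08,0.09],"turn":0},{"jaw":1,"dp":[-0.02,0.08,0.12],"turn":0},{"jaw":1,"dp":[-0.02,0.08,0.15],"turn":0},{"jaw":1,"dp":[-0.02,0.08,0.18],"turn":0},{"jaw":1,"dp":[-0.02,0.08,0.21],"turn":0},{"jaw":1,"dp":[-0.02,0.08,0.23],"turn":0},{"jaw":1,"dp":[-0.02,0.08,0.25],"turn":0},{"jaw":1,"dp":[-0.02,0.08,0.25],"turn":0}]'
```

```text
clock: 16.6
tool_pos: [0.5708, -0.0022, 0.0867]
tool_rot: [[1.0, 0.031, 0.003], [0.031, -1.0, 0.005], [0.004, -0.005, -1.0]]
contact_force: [0.7, 7.5, 1.3]
opening: 0.204
```

Drag has dropped to about 3 N past the lips: the right gap. Slide down most of the way.

```bash
python3 -m handwheel '[{"jaw":1,"dp":[-0.02,0.06,0.1],"turn":0},{"jaw":1,"dp":[-0.02,0.06,0.25],"turn":0},{"jaw":1,"dp":[-0.02,0.06,0.4],"turn":0},{"jaw":1,"dp":[-0.02,0.06,0.55],"turn":0},{"jaw":1,"dp":[-0.02,0.06,0.7],"turn":0},{"jaw":1,"dp":[-0.02,0.06,0.85],"turn":0},{"jaw":1,"dp":[-0.02,0.06,1.0],"turn":0},{"jaw":1,"dp":[-0.02,0.06,1.15],"turn":0},{"jaw":1,"dp":[-0.02,0.06,1.3],"turn":0},{"jaw":1,"dp":[-0.02,0.06,1.4],"turn":0}]'
```

```text
clock: 17.85
tool_pos: [0.5704, -0.0023, 0.0724]
tool_rot: [[1.0, 0.031, 0.003], [0.031, -1.0, 0.006], [0.003, -0.006, -1.0]]
contact_force: [0.6, 7.8, 2.3]
opening: 0.204
```

```bash
python3 -m handwheel '[{"jaw":1,"dp":[-0.02,0.06,0.05],"turn":0},{"jaw":1,"dp":[-0.02,0.06,0.1],"turn":0},{"jaw":1,"dp":[-0.02,0.06,0.15],"turn":0},{"jaw":1,"dp":[-0.02,0.06,0.2],"turn":0},{"jaw":1,"dp":[-0.02,0.06,0.25],"turn":0},{"jaw":1,"dp":[-0.02,0.06,0.3],"turn":0},{"jaw":1,"dp":[-0.02,0.06,0.35],"turn":0},{"jaw":1,"dp":[-0.02,0.06,0.38],"turn":0},{"jaw":1,"dp":[-0.02,0.06,0.4],"turn":0},{"jaw":1,"dp":[-0.02,0.06,0.4],"turn":0}]'
```

```text
clock: 19.1
tool_pos: [0.5699, -0.0024, 0.068]
tool_rot: [[1.0, 0.03, 0.002], [0.03, -1.0, 0.006], [0.002, -0.006, -1.0]]
contact_force: [0.7, 7.8, 0.5]
opening: 0.202
```

```bash
python3 -m handwheel '[{"jaw":1,"dp":[0,0.06,0.02],"turn":0},{"jaw":1,"dp":[0,0.06,0.04],"turn":0},{"jaw":1,"dp":[0,0.06,0.06],"turn":0},{"jaw":1,"dp":[0,0.06,0.08],"turn":0},{"jaw":1,"dp":[0,0.06,0.1],"turn":0},{"jaw":1,"dp":[0,0.06,0.1],"turn":0},{"jaw":1,"dp":[0,0.06,0.1],"turn":0},{"jaw":1,"dp":[0,0.06,0.1],"turn":0},{"jaw":1,"dp":[0,0.06,0.1],"turn":0},{"jaw":1,"dp":[0,0.06,0.1],"turn":0}]'
```

```text
clock: 20.35
tool_pos: [0.5699, -0.0024, 0.0674]
tool_rot: [[1.0, 0.03, 0.002], [0.03, -1.0, 0.007], [0.002, -0.007, -1.0]]
contact_force: [-1.2, 9.0, 7.3]
opening: 0.201
```

Flange is down (z stops at 0.0674 as predicted, force up to about 9 N). Ease towards the cheek, unload and release partway.

```bash
python3 -m handwheel '[{"jaw":1,"dp":[0,-0.05,0],"turn":0},{"jaw":1,"dp":[0,-0.1,0],"turn":0},{"jaw":1,"dp":[0,-0.1,0],"turn":0},{"jaw":0.8,"dp":[0,-0.1,0],"turn":0},{"jaw":0.65,"dp":[0,-0.1,0],"turn":0},{"jaw":0.5,"dp":[0,-0.1,0],"turn":0},{"jaw":0.5,"dp":[0,-0.1,0],"turn":0},{"jaw":0.5,"dp":[0,-0.1,0],"turn":0},{"jaw":0.5,"dp":[0,-0.1,0],"turn":0},{"jaw":0.5,"dp":[0,-0.1,0],"turn":0}]' 20
python3 -m handwheel '[{"jaw":0.5,"dp":[0,0,-0.5],"turn":0},{"jaw":0.5,"dp":[0,0,-2],"turn":0},{"jaw":0.5,"dp":[0,0,-4],"turn":0},{"jaw":0.5,"dp":[0,0,-7],"turn":0},{"jaw":0.5,"dp":[0,0,-10],"turn":0},{"jaw":0.5,"dp":[0,0,-13],"turn":0},{"jaw":0.5,"dp":[-3,0,-13],"turn":0},{"jaw":0.5,"dp":[-7,0,-13],"turn":0},{"jaw":0.5,"dp":[-10,0,-13],"turn":0},{"jaw":0.5,"dp":[-10,0,-13],"turn":0}]'
python3 - <<'E'
from h import *
s=manip.get_state();b=save('wrist','w5.png');a=save('scene','s3.png')[130:250,190:330]
cv2.imwrite('pics/c3.png',np.hstack([cv2.resize(a,(400,343),interpolation=cv2.INTER_CUBIC),cv2.resize(b[0:200,154:354],(343,343),interpolation=cv2.INTER_CUBIC)])[:,:,::-1])
h=cv2.cvtColor(b,cv2.COLOR_RGB2HSV);m=cv2.inRange(h,(3,170,160),(14,255,255));n,l,st,ce=cv2.connectedComponentsWithStats(m)
for i in range(1,n):
    if st[i][4]>50:
        p=onz('wrist',ce[i],.108,s);print(st[i],p, dp(p,s))
E
```

```text
clock: 21.6
tool_pos: [0.5699, -0.0014, 0.0674]
tool_rot: [[1.0, 0.03, 0.002], [0.03, -1.0, 0.007], [0.002, -0.007, -1.0]]
contact_force: [0.0, -0.3, -0.3]
opening: 0.497
clock: 22.85
tool_pos: [0.4678, -0.0054, 0.1981]
tool_rot: [[1.0, 0.03, 0.002], [0.03, -1.0, 0.007], [0.002, -0.007, -1.0]]
contact_force: [1.1, 0.1, -0.4]
opening: 0.501
[244  61  22  31 637] [ 0.56922475 -0.00143634  0.108     ] [10.13 -0.02  9.03]
```

View pics/c3.png

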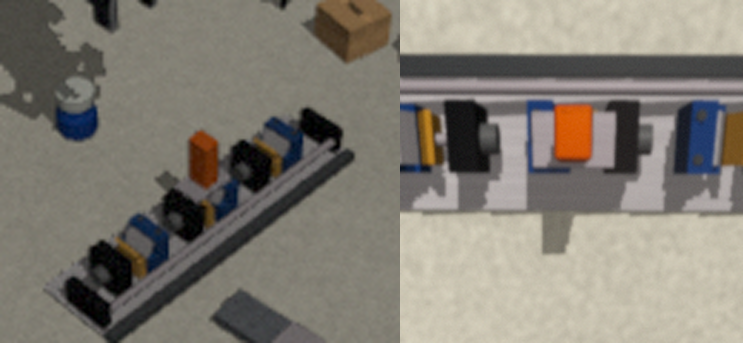

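The feeler stands upright in the mid gap, handle at (574,132) in the wrist crop, with its flange flat across the cheek and guide. The gripper is clear, so I hand in.

```bash
python3 -c "
from workcell import manip
print(manip.hand_in())"
```

```text
the job is handed in; nothing more can be done
None
```

The orange-handled feeler is standing in the middle gap, pushed home with its flange down, and the gripper has let go. I handed the job in at about 23 s of the 61 s allowed; the hand-in gives no verdict.

- **Which gap:** I tried only the middle gap. The push reached about 7 N while the tip spread the lips, then fell to a 2–4 N drag, with a steady sideways force of about 7.5–8 N. That matches the rightly set gap, so I never entered the left or right ones.
- **Force:** The highest reading on the feeler was about 9 N, far below the 30 N limit. Force is only reported at the end of each move, so brief peaks in between were not seen.
- **Seated:** The tool stopped at a height of 0.0674 m, where I expected 0.0673 m, and the force rose there as the flange touched down. The tool leaned about 0.4° during insertion, which I left uncorrected.
- **Last pictures:** After release they show the feeler upright, with its flange flat across the cheek and guide, and the robot clear of it. The handle position computed from the wrist camera agrees with the release point to within about 1 mm.
- **Disagreement:** Two estimates of the gap's position along x differed by about 2 mm. I went in between them, well inside the roughly 5 mm of room there.

The cup, brush, jar and black look-alikes were not touched.

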